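# Seat the specimen carrier and hold the lamp shutter open

### The job

Slide the specimen carrier along its guide, under the condenser, until its nose is fully home against the column, keeping it down in the guide; then let go of it. Then pull the spring-return shutter out by its upright plate until its pointer stands opposite the index clip on the scale bar, and finish while still holding it there: do not let go of the shutter at the end. Leave the bottle, the jar and the slide box alone.

Things in the scene. Friction and masses are not known exactly. Their poses are not given: they have to be found in the camera images.
- station: Fixed white microscope stage unit with guide, condenser and shutter. Base plate 245 (x) x 440 (y) x 30 mm, y = -240 to +200 mm. Origin on the bench surface under the unit; z up; +x points away from the robot and +y to its left, give or take the unit's yaw. All heights below are above the bench.
- guide_stop (a point): Middle of the stop face of the column (90 x 60 mm) at the guide's +y end, on the guide's floor, 30 mm high; station axes; at station x +60, y +130 mm. The guide runs back from here along -y for 355 mm: two steel rails 64 mm apart inside, 10 mm wide, tops 44 mm high. The carrier is pushed along +y.
- condenser (a point): Middle of the underside of the round black condenser, 76 mm across, that overhangs the guide 55 mm in front of the column: 65 mm high, so 35 mm above the guide's floor. Arm and lamp above it reach 245 mm high.
- shutter_housing (a point): Middle of the top of the grey shutter housing, 60 (x) x 90 (y) mm, 75 mm high, at station x -75, y +85 mm. The shutter's rod comes out of its -y face.
- carrier: Loose flat aluminium specimen carrier, about 250 g, lying in the guide with 2 mm play each side: plate 60 (x) x 210 (y) x 8 mm, a glass slide on its +y half, an upright tab near its -y end. Origin at the centre of its underside; +y towards the nose; z up. It starts 80 to 140 mm short of the stop.
- carrier_nose (a point): Middle of the carrier's +y end, at its underside. When the carrier is home this point meets guide_stop.
- carrier_tab (a point): Grasp point in the carrier's upright tab, 44 mm above the carrier's underside, 185 mm behind the nose. The tab is 14 mm thick along x (pinch it so, square to the guide), 40 mm long along y, its top 90 mm above the bench. With the carrier home the tab stays about 72 mm clear of the condenser.
- pull_plate: Black upright plate on the end of the shutter's rod, to pull by: 46 mm wide (x), 12 mm thick (y), from 36 to 100 mm high; origin at its centre, 68 mm high; station axes. Pinch it through its thickness from above, 78 to 85 mm high. Shut, it has 69 mm free room to the housing, only the 10 mm rod (top 48 mm high) below.
- shutter (a joint): How far the shutter is pulled out, m: 0 shut, 0.075 at its limit; grows as the plate moves along the station's -y, away from the housing. A spring pulls it back: about 3 N when shut plus 1 N for each 10 mm (10.5 N at the limit); it snaps shut when let go.
- pointer_tip (a point): Tip of the steel pointer, a 4 mm wide finger sticking out from the foot of the pull plate along station +x, 51 mm high; moves with the plate, at the same station y as the plate's centre, and passes 2 mm beside the clip.
- index_clip: The mark: small dark steel clip, 10 mm wide along y, fixed on the aluminium scale bar (12 mm wide, 140 mm along y, top 50 mm high) beside the shutter. Origin at the middle of its underside, 50 mm high; station axes. Its place varies: the pull needed is 28 to 58 mm. The pointer is at the mark when its tip has the same station y, within half the clip's width.
- reagent_bottle: Amber bottle with black cap, 58 mm across, 120 mm high, standing; origin under its centre. To be left alone.
- sample_jar: Clear jar with white lid, 68 mm across, 75 mm high, standing; origin under its centre. To be left alone.
- slide_box: Closed grey slide box with a white lid, 86 x 101 x 37 mm; origin under its centre. To be left alone.
Not all that is in view belongs to the job. Several things have the shape of the carrier; the one meant has the colours described above.

How it is judged:
By the outcome, as a careful person would: the job done as asked, in the order asked, and still so for the second after the job is handed in, while the arm keeps its last pose, push and grip.
It also fails if it takes over 51 s, if anything falls off the work surface, if the arm or the gripper's body presses on something with over 40 N, if the wrist force passes 120 N, or if a joint passes its speed limit or range.

### The arm

A 6-joint arm with a two-finger parallel gripper is mounted at the origin on the work surface. World frame = base frame: x ahead of the robot, y to its left, z up, the work surface at z = 0. Lengths are in m, angles in rad, forces in N, time in s.
With the tool pointing down it reaches from about 0.375 to 0.975 m from the base axis. Payload 3.8 kg.
Tool frame: the origin (TCP) lies at the very end of the fingers, on their centre line; the grasp point (between the pads) lies 19 mm behind it (bot.grip_point_offset is the distance from the TCP to the grasp point, in m); z points along the fingers, x is the direction in which the jaws open and shut, and the axes are right-handed (so a half turn about z gives the same grasp; the last joint's range is limited). The gripper opens to 85 mm and grips with 20 to 120 N. Pads are 22 mm wide; open, the fingers measure 114 mm over their backs; the gripper's body (76 mm by 85 mm) begins 54 mm behind the grasp point. The pads swing forward as they close: fully open they stand 13 mm farther back than shut.
Start: joints at [1.224, 0.264, 1.604, -0, 1.274, -0.037], TCP at [0.206, 0.643, 0.231] pointing down, gripper open.
Joint ranges: [-2.63, 2.63], [-0.94, 2.18], [0.31, 2.57], [-1.31, 4.45], [0, 2.66], [-2.55, 2.55]. Speed limits (rad/s): [2.57, 2.57, 3.14, 3.14, 3.14, 3.14].

### API

Orientations are given as a rotation vector (axis times angle).
In Python, from workcell import bot, read_camera gives the robot as it stands.
- The arm moves only by the tool arm_command, never from a script. Its argument "rows" is a list of rows, each an object with "delta_rot": the turn, a rotation vector about the tool's x, y, z in rad, a list of three; "xyz": the shift along the tool's x, y, z in m, a list of three; "gripper": the finger opening in m, from 0 to 0.0854. A call has 1 to 12 rows; each row shifts and turns the commanded pose from where the row before left it, along the tool's axes as they then stand; what a row does not reach is not made up. A row lasts 1/10 s, in which the tool goes at most 50 mm and 8.59 degrees, less where a joint would pass 70% of its speed; a pose out of reach is approached as far as the arm can. A call is refused whole if a number of a shift passes 0.05 or a number of a turn 0.15, either way. A call with a gripper value outside its range is refused whole. The fingers move at their own pace and stop on an object; "force" is the grip in N (left out, the last holds). Time passes only in rows, so rows that do not move let the fingers close. It gives the time, the measured TCP pose, the force and the opening at its end, in the units of the state.
- bot.read_state(): the state, without advancing time (a new reading comes with each control period).
- read_camera(name): name is "scene" or "top" or "wrist"; returns a dict with "pixels" (400x640x3 uint8, red, green, blue), "range_z" (400x640 float32, m along the optical axis (not along the pixel's ray), 0 where there is no reading), "intrinsics" (3x3 intrinsics, pixels), "camera_from_world" (4x4, takes a point from world to camera coordinates). Camera axes: x right, y up, looking along -z (the intrinsics and any distortion apply to the point x, -y, -z); pixel columns grow to the right and rows downward; lengths in m; the calibration is good to about 2 mm. A picture is of the moment at which its call begins.
- bot.finish_job(): hands the job in, once; it reports no verdict.
The state is a dict: "time": time; "q": joint angles; "joint_vel": joint speeds; "joint_torque": joint torques, N m; "tool_pos": TCP position; "tcp_rot": TCP orientation; "wrist_force": force on the tool from outside, world axes, zero at the start; "torque": the same for the moment, N m; "width": opening from 0.0 (shut) to 1.0 (fully open).
Only numpy, scipy, OpenCV 4.12 (cv2) and the standard library are available. Lean on these libraries where they do the work, as an engineer would, in place of code of your own. Each camera call takes 0.05 s, during which the arm holds its last target.

## Working session

There is one attempt and no reset: what is moved stays moved. The work goes in short steps, Python scripts to look and compute and a tool call to move; the robot and the scene stay as the last step left them, time stands still between calls to the robot, and variables do not carry over. Pictures are saved under pics/ and viewed, and the job is handed in when it is done.

Besides the shell and the picture viewer there is one more tool, called after "Call:" as name(argument=value, ...) on one line, values as JSON. arm_command: Moves the arm, as the interface text tells. Its arguments: {"type":"object","properties":{"rows":{"type":"array","items":{"type":"object","properties":{"delta_rot":{"type":"array","items":{"type":"number"}},"xyz":{"type":"array","items":{"type":"number"}},"gripper":{"type":"number"}}}},"force":{"type":"number"}},"required":["rows"]}

```bash
mkdir -p pics; ls
python3 - <<'E'
from workcell import bot, read_camera
import cv2, numpy as np
np.set_printoptions(precision=4,suppress=True)
print(bot.read_state(), bot.grip_point_offset)
for n in ["scene","top"]:
    c=read_camera(n); cv2.imwrite(f"pics/{n}0.png",c["pixels"][:,:,::-1]); np.savez(f"{n}0.npz",**c); print(n,c["intrinsics"],c["camera_from_world"])
E
```

```text
pics
{'time': 0.0, 'q': array([ 1.2241,  0.2648,  1.6054, -0.    ,  1.2737, -0.0369]), 'joint_vel': array([ 0.0002, -0.    ,  0.0002, -0.0015,  0.0013,  0.0001]), 'joint_torque': array([ -0.0005, -51.5124, -36.7311,  -0.0001,   0.0129,  -0.0001]), 'tool_pos': array([0.2056, 0.6422, 0.23  ]), 'tcp_rot': array([ 2.5366,  1.8513, -0.0029]), 'wrist_force': array([ 0.3834,  0.7708, -0.3548]), 'torque': array([-0.0304, -0.0075,  0.0153]), 'width': 1.0017981479982379} 0.0187
scene [[364.7688   0.     317.9233]
 [  0.     364.7688 200.5154]
 [  0.       0.       1.    ]] [[ 0.7935  0.6085  0.0005 -0.4679]
 [-0.5254  0.6848  0.505   0.2331]
 [ 0.307  -0.401   0.8631 -1.2349]
 [ 0.      0.      0.      1.    ]]
top [[516.0143   0.     312.5686]
 [  0.     516.0143 192.7831]
 [  0.       0.       1.    ]] [[ 0.01   -0.9999  0.0044  0.0571]
 [ 0.9807  0.0107  0.1952 -0.5353]
 [-0.1953  0.0023  0.9807 -1.4231]
 [ 0.      0.      0.      1.    ]]
```

View pics/scene0.png

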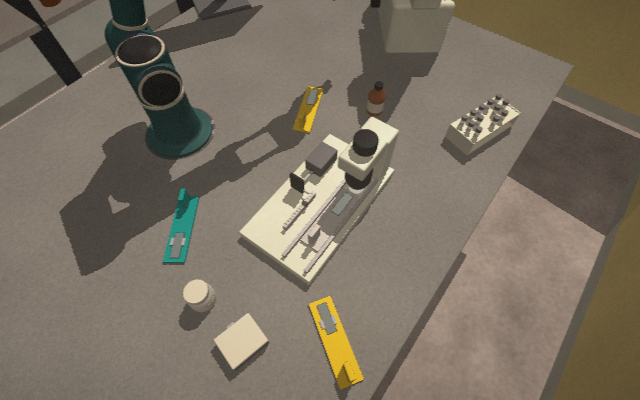

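View pics/top0.png

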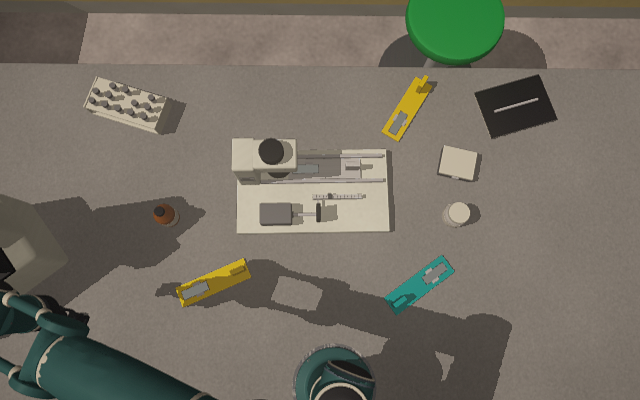

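The top view shows the station at about (312,190). The column is on the left (+y), the carrier tab is near (352,167), the pull plate near (319,212) and the scale bar around (340,196). I'll enlarge this area and measure it.

```bash
cat > h.py <<'E'
import numpy as np, cv2
from workcell import bot, read_camera
np.set_printoptions(precision=4,suppress=True)
def load(n): 
    d=np.load(n); return {k:d[k] for k in d.files}
def cast(c,u,v,z):
    K=c["intrinsics"];T=c["camera_from_world"];R=T[:3,:3];t=T[:3,3]
    d=np.linalg.inv(K)@np.array([u,v,1.]); d=R.T@(d*[1,-1,-1]); o=-R.T@t
    return o+d*(z-o[2])/d[2]
def proj(c,p):
    T=c["camera_from_world"]; q=T[:3,:3]@np.asarray(p)+T[:3,3]; q=q*[1,-1,-1]; q=c["intrinsics"]@q; return q[:2]/q[2]
def world(c):
    K=c["intrinsics"];T=c["camera_from_world"];z=c["range_z"];v,u=np.mgrid[:400,:640]
    P=np.stack([(u-K[0,2])/K[0,0]*z,-(v-K[1,2])/K[1,1]*z,-z],-1)
    return (P-T[:3,3])@T[:3,:3]
def grab(n,f):
    c=read_camera(n); np.savez(f,**c); return c
def crop(c,f,u0,v0,u1,v1,s): cv2.imwrite(f,cv2.resize(c["pixels"][v0:v1,u0:u1,::-1],None,fx=s,fy=s,interpolation=cv2.INTER_CUBIC))
E
python3 - <<'E'
from h import *
c=load("top0.npz"); crop(c,"pics/topc.png",225,125,400,245,4.5)
W=world(c)
# station top mask: z approx 0.03
m=(np.abs(W[...,2]-0.03)<0.006)&(c["range_z"]>0)
m[:125]=0;m[245:]=0;m[:,:225]=0;m[:,400:]=0
n,l,s,ce=cv2.connectedComponentsWithStats(m.astype(np.uint8)); print(s[1:][s[1:,4]>100])
P=W[m]; print(P[:,2].mean(), P.min(0),P.max(0))
s0=load("scene0.npz"); crop(s0,"pics/scenec.png",235,110,400,285,3.4)
E
```

```text
[[ 237  149  153   85 6823]
 [ 261  172   30    8  101]]
0.030465246409830598 [ 0.4198 -0.1584  0.024 ] [0.6748 0.2839 0.036 ]
```

View pics/topc.png

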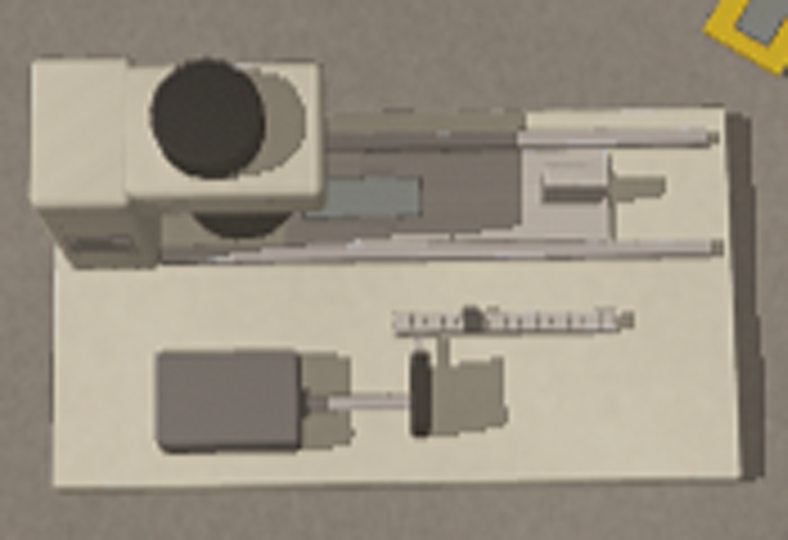

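View pics/scenec.png

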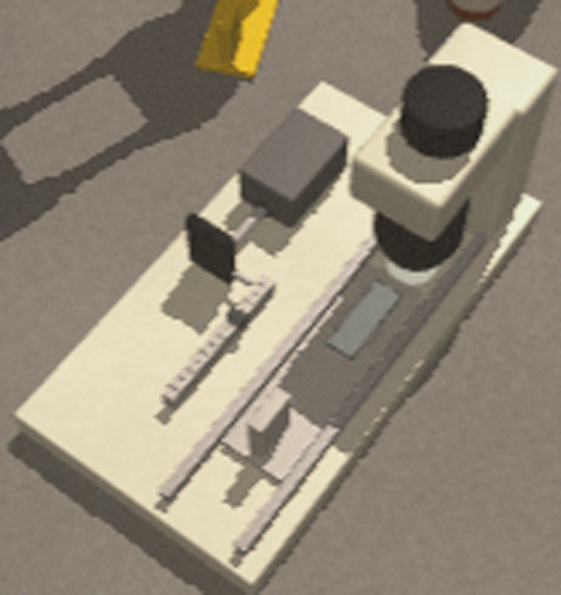

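Both crops show the aluminium carrier in the guide, with its tab top at crop ~(575,180). The plate is at crop ~(421,393) and the dark clip at crop ~(473,319). Next I'll measure the yaw and positions.

Run:
```python
from h import *
c=load("top0.npz"); W=world(c); z=W[...,2]
f=lambda x,y:(225+(x+.5)/4.5-.5,125+(y+.5)/4.5-.5)
# base edges by brightness mask at z=.03
print("front edge",[cast(c,*f(x,y),.03) for x,y in((55,487),(740,479))])
print("right edge",[cast(c,*f(x,y),.03) for x,y in((724,110),(741,478))])
print("left edge",[cast(c,*f(x,y),.03) for x,y in((54,270),(54,487))])
print("rails",[cast(c,*f(x,y),.044) for x,y in((520,133),(718,133),(230,252),(722,247))])
def reg(u0,v0,u1,v1,zl,zh,n):
    m=np.zeros(z.shape,bool); m[v0:v1,u0:u1]=1; m&=(z>zl)&(z<zh)&(c["range_z"]>0)
    P=W[m]; r=cv2.minAreaRect((P[:,:2]*1000).astype(np.float32)); print(n,m.sum(),P[:,:2].mean(0),P[:,2].mean(),r)
reg(340,155,370,180,.08,.1,"tab")
reg(310,195,325,228,.085,.11,"plate")
reg(255,200,296,228,.068,.08,"housing")
reg(310,185,370,205,.045,.056,"bar")
g=c["pixels"].astype(int).sum(2)
print("gray bar rows"); print(g[192:203,322:340])
print(g[200:224,312:324])
```

```text
front edge [array([0.4201, 0.278 , 0.03  ]), array([ 0.4298, -0.1575,  0.03  ])]
right edge [array([ 0.6733, -0.1516,  0.03  ]), array([ 0.4304, -0.1582,  0.03  ])]
left edge [array([0.561 , 0.2841, 0.03  ]), array([0.4201, 0.2786, 0.03  ])]
rails [array([ 0.6523, -0.0168,  0.044 ]), array([ 0.6537, -0.1454,  0.044 ]), array([0.5711, 0.1695, 0.044 ]), array([ 0.5778, -0.1466,  0.044 ])]
tab 84 [ 0.6126 -0.049 ] 0.08932772436183949 ((613.5712280273438, -48.55469512939453), (16.31311798095703, 37.49026870727539), 2.5095181465148926)
plate 82 [0.4748 0.0475] 0.09917750346391317 ((475.3174133300781, 47.40359115600586), (44.32666015625, 11.135169982910156), 0.29534992575645447)
housing 634 [0.4719 0.1662] 0.07489864940970949 ((473.0158996582031, 167.30435180664062), (60.059757232666016, 89.767578125), 1.2282733917236328)
bar 215 [ 0.5267 -0.0061] 0.050449877106977715 ((524.4240112304688, -7.310310363769531), (25.079416275024414, 137.62440490722656), 4.47121524810791)
gray bar rows
[[561 558 558 559 564 571 526 530 524 574 572 574 574 568 561 559 564 566]
 [563 563 559 559 567 512 356 354 
[... 1241 characters left out ...]
591 230 191 193 188 196 383 383 382]
 [567 565 568 593 232 185 195 185 193 384 382 377]
 [490 489 494 516 264 194 189 186 198 382 381 380]
 [461 461 467 483 257 193 191 187 196 381 381 382]
 [494 492 495 513 256 190 190 187 199 382 383 382]
 [440 438 437 488 240 188 189 188 200 382 381 379]
 [536 535 536 563 276 191 190 187 194 384 379 377]
 [561 562 566 585 292 188 193 186 197 381 379 377]
 [556 556 562 579 285 185 188 182 200 384 378 375]
 [552 555 559 578 283 172 173 171 190 386 378 375]
 [548 554 559 579 281 162 165 163 228 380 376 372]
 [554 554 559 575 354 155 143 141 279 368 363 362]
 [556 556 558 567 540 430 426 419 531 534 530 532]
 [558 559 558 560 567 547 546 544 566 564 562 563]]
```

```bash
cat >> h.py <<'E'
from scipy.spatial.transform import Rotation as Ro
PSI=0.0215; ORG=np.array([0.5495,0.0838])
def toW(x,y): return ORG+np.array([[np.cos(PSI),-np.sin(PSI)],[np.sin(PSI),np.cos(PSI)]])@[x,y]
def toS(p): return np.array([[np.cos(PSI),np.sin(PSI)],[-np.sin(PSI),np.cos(PSI)]])@(np.asarray(p)[:2]-ORG)
def plan(p,yaw):
    s=bot.read_state(); R=Ro.from_rotvec(s["tcp_rot"]).as_matrix(); x=R[:,0]
    print("t",s["time"],"pos",s["tool_pos"],"F",s["wrist_force"],"w",s["width"]*85.4,"q",s["q"])
    print("tool x yaw",np.arctan2(x[1],x[0]),"z",R[:,2])
    Rt=np.array([[np.cos(yaw),np.sin(yaw),0],[np.sin(yaw),-np.cos(yaw),0],[0,0,-1]])
    print("delta in current tool axes",R.T@(np.asarray(p)-s["tool_pos"]),"in target axes",Rt.T@(np.asarray(p)-s["tool_pos"]),"rot",Ro.from_matrix(R.T@Rt).as_rotvec())
E
python3 - <<'E'
from h import *
c=load("top0.npz"); W=world(c); z=W[...,2]
for n,(u0,v0,u1,v1,zl,zh) in dict(arm=(225,130,305,180,.15,.235),clip=(326,192,333,199,.05,.07)).items():
    m=np.zeros(z.shape,bool); m[v0:v1,u0:u1]=1; m&=(z>zl)&(z<zh); P=W[m]; print(n,P.min(0),P.max(0),P.mean(0))
print(z[192:200,325:335])
print("clip ray",[toS(cast(c,u,196,.057)) for u in (327.5,329.4,331.4)],"plate",[toS(cast(c,u,212,.1)) for u in (315.5,318,320.5)], "tab", [toS(cast(c,*p,.09)) for p in ((225+540/4.5,166),(225+608/4.5,166))])
print("tab",toS([.6136,-.0486]),"plate",toS([.4753,.0474]),"home tab",toW(.06,-.055))
plan([.6130,-.0486,.38],PSI)
E
```

```text
arm [0.5585 0.1049 0.1502] [0.6482 0.2757 0.2349] [0.5967 0.1978 0.2064]
clip [0.5199 0.0071 0.0504] [0.5343 0.0243 0.0611] [0.5271 0.0169 0.0546]
[[0.0304 0.033  0.0214 0.0316 0.0365 0.0243 0.0306 0.0267 0.0303 0.0304]
 [0.0341 0.0324 0.0343 0.0551 0.0581 0.0537 0.0339 0.0274 0.0367 0.0356]
 [0.0493 0.0534 0.0511 0.0611 0.0556 0.0574 0.0504 0.0487 0.0558 0.0498]
 [0.0429 0.0535 0.054  0.0573 0.0515 0.0543 0.0575 0.0484 0.0536 0.049 ]
 [0.0549 0.0542 0.0517 0.0562 0.0563 0.0568 0.0485 0.0529 0.0526 0.0499]
 [0.0532 0.0512 0.0517 0.0546 0.0583 0.0574 0.0489 0.0536 0.0535 0.0507]
 [0.051  0.0484 0.0494 0.0529 0.053  0.0455 0.0496 0.0429 0.0482 0.0478]
 [0.0392 0.0287 0.0317 0.0335 0.0355 0.0304 0.0279 0.0303 0.0338 0.031 ]]
clip ray [array([-0.026 , -0.0631]), array([-0.026 , -0.0685]), array([-0.0261, -0.0742])] plate [array([-0.0786, -0.0279]), array([-0.0787, -0.0347]), array([-0.0788, -0.0416])] tab [array([ 0.0532, -0.1127]), array([ 0.0527, -0.1553])]
tab [ 0.0612 -0.1337] plate [-0.075  -0.0348] home tab [0.6107 0.0301]
t 0.1 pos [0.2056 0.6422 0.2301] F [ 0.7445 -0.2163  0.5589] w 85.4492608536162 q [ 1.2241  0.2647  1.6052  0.      1.2737 -0.0369]
tool x yaw 1.260966445249701 z [-0.0007 -0.0019 -1.    ]
delta in current tool axes [-0.534   0.5987 -0.1489] in target axes [ 0.3925  0.6994 -0.1499] rot [0.0012 0.0018 1.2395]
```

Call:
arm_command(rows=[{"xyz": [0,0,-0.03],"delta_rot": [0,0,0.124],"gripper": 0.0854},{"xyz": [0,0,-0.03],"delta_rot": [0,0,0.124]},{"xyz": [0,0,-0.03],"delta_rot": [0,0,0.124]},{"xyz": [0,0,-0.03],"delta_rot": [0,0,0.124]},{"xyz": [0,0,-0.03],"delta_rot": [0,0,0.124]},{"delta_rot": [0,0,0.124]},{"delta_rot": [0,0,0.124]},{"delta_rot": [0,0,0.124]},{"delta_rot": [0,0,0.124]},{"delta_rot": [0,0,0.124]},{"xyz": [0.02,0.035,0]}])

```text
invalid input
```

Call:
arm_command(rows=[{"xyz": [0.0235,0.042,0]},{"xyz": [0.0235,0.042,0]},{"xyz": [0.0235,0.042,0]},{"xyz": [0.0235,0.042,0]},{"xyz": [0.0235,0.042,0]},{"xyz": [0.0235,0.042,0]},{"xyz": [0.0235,0.042,0]},{"xyz": [0.0235,0.042,0]},{"xyz": [0.0235,0.042,0]},{"xyz": [0.0235,0.042,0]},{"xyz": [0.0235,0.042,0]},{"xyz": [0.0235,0.042,0]}])

```text
invalid input
```

Run:
```python
from h import *
plan([.6130,-.0486,.25],PSI)
```

```text
t 0.1 pos [0.2056 0.6422 0.2301] F [ 0.7445 -0.2163  0.5589] w 85.4492608536162 q [ 1.2241  0.2647  1.6052  0.      1.2737 -0.0369]
tool x yaw 1.260966445249701 z [-0.0007 -0.0019 -1.    ]
delta in current tool axes [-0.5338  0.5987 -0.0189] in target axes [ 0.3925  0.6994 -0.0199] rot [0.0012 0.0018 1.2395]
```

Call:
arm_command(rows=[{"xyz": [0,0,-0.03],"delta_rot": [0,0,0.124],"gripper": 0.085},{"xyz": [0,0,-0.03],"delta_rot": [0,0,0.124],"gripper": 0.085},{"xyz": [0,0,-0.03],"delta_rot": [0,0,0.124],"gripper": 0.085},{"xyz": [0,0,-0.03],"delta_rot": [0,0,0.124],"gripper": 0.085},{"xyz": [0,0,-0.03],"delta_rot": [0,0,0.124],"gripper": 0.085},{"xyz": [0,0,0],"delta_rot": [0,0,0.124],"gripper": 0.085},{"xyz": [0,0,0],"delta_rot": [0,0,0.124],"gripper": 0.085},{"xyz": [0,0,0],"delta_rot": [0,0,0.124],"gripper": 0.085},{"xyz": [0,0,0],"delta_rot": [0,0,0.124],"gripper": 0.085},{"xyz": [0,0,0],"delta_rot": [0,0,0.124],"gripper": 0.085}])

```text
time: 1.1
tool_pos: [0.2057, 0.6426, 0.3805]
tcp_rot: [3.14, 0.025, -0.001]
wrist_force: [0.5, 0.4, 0.1]
width: 0.997
```

Call:
arm_command(rows=[{"xyz": [0.0235,0.042,0],"delta_rot": [0,0,0],"gripper": 0.085},{"xyz": [0.0235,0.042,0],"delta_rot": [0,0,0],"gripper": 0.085},{"xyz": [0.0235,0.042,0],"delta_rot": [0,0,0],"gripper": 0.085},{"xyz": [0.0235,0.042,0],"delta_rot": [0,0,0],"gripper": 0.085},{"xyz": [0.0235,0.042,0],"delta_rot": [0,0,0],"gripper": 0.085},{"xyz": [0.0235,0.042,0],"delta_rot": [0,0,0],"gripper": 0.085},{"xyz": [0.0235,0.042,0],"delta_rot": [0,0,0],"gripper": 0.085},{"xyz": [0.0235,0.042,0],"delta_rot": [0,0,0],"gripper": 0.085},{"xyz": [0.0235,0.042,0],"delta_rot": [0,0,0],"gripper": 0.085},{"xyz": [0.0235,0.042,0],"delta_rot": [0,0,0],"gripper": 0.085},{"xyz": [0.0235,0.042,0],"delta_rot": [0,0,0],"gripper": 0.085},{"xyz": [0.0235,0.042,0],"delta_rot": [0,0,0],"gripper": 0.085}])

```text
time: 2.3
tool_pos: [0.4987, 0.143, 0.3809]
tcp_rot: [-3.141, -0.033, 0.001]
wrist_force: [0.7, 0.4, 0.4]
width: 0.999
```

Call:
arm_command(rows=[{"xyz": [0.022,0.039,0.02],"delta_rot": [0,0,0],"gripper": 0.085},{"xyz": [0.022,0.039,0.02],"delta_rot": [0,0,0],"gripper": 0.085},{"xyz": [0.022,0.039,0.02],"delta_rot": [0,0,0],"gripper": 0.085},{"xyz": [0.022,0.039,0.02],"delta_rot": [0,0,0],"gripper": 0.085},{"xyz": [0.022,0.039,0.02],"delta_rot": [0,0,0],"gripper": 0.085},{"xyz": [0,0,0],"delta_rot": [0,0,0],"gripper": 0.085},{"xyz": [0,0,0],"delta_rot": [0,0,0],"gripper": 0.085}])

```text
time: 3.0
tool_pos: [0.6117, -0.0485, 0.2794]
tcp_rot: [-3.14, -0.029, 0.006]
wrist_force: [0.3, 0.4, 0.0]
width: 0.995
```

Run:
```python
from h import *
plan([.6130,-.0486,.15],PSI)
c=grab("wrist","w1.npz"); cv2.imwrite("pics/w1.png",c["pixels"][:,:,::-1])
```

```text
t 3.0 pos [ 0.6117 -0.0485  0.2794] F [0.2663 0.4299 0.0138] w 84.97674576349293 q [-0.1201  0.1253  1.6796  0.0005  1.3405 -0.1389]
tool x yaw 0.018756830649559093 z [-0.0037  0.0009 -1.    ]
delta in current tool axes [0.0018 0.0002 0.1294] in target axes [0.0013 0.0001 0.1294] rot [-0.001   0.0037 -0.0027]
```

View pics/w1.png

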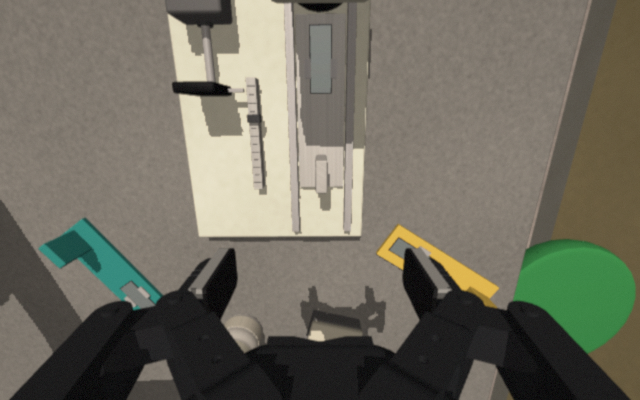

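The wrist view shows the tab at (321,173), the clip at (253,118), and the pointer running from the plate at (202,88) to about (243,91). I'll refine tab x and the pointer-to-clip distance from this view.

Run:
```python
from h import *
c=load("w1.npz"); crop(c,"pics/w1c.png",165,60,365,240,4)
W=world(c); z=W[...,2]
m=np.zeros(z.shape,bool); m[145:205,308:335]=1; m&=(z>.08)&(z<.1); P=W[m]
r=cv2.minAreaRect((P[:,:2]*1000).astype(np.float32)); print("tab",r,P[:,2].mean(),toS(np.array(r[0])/1000))
for u,v,h in ((253,118,.06),(240,91,.051),(202,83,.1)): print(toS(cast(c,u,v,h)))
print("rails in, z.044", [toS(cast(c,u,200,.044)) for u in (291,299,345,352)])
```

```text
tab ((611.556884765625, -47.86993408203125), (13.165055274963379, 38.862098693847656), 1.2360918521881104) 0.08999755520963931 [ 0.0592 -0.133 ]
[-0.023  -0.0664]
[-0.0387 -0.0349]
[-0.065 -0.03 ]
rails in, z.044 [array([ 0.0182, -0.1764]), array([ 0.0293, -0.1764]), array([ 0.093 , -0.1766]), array([ 0.1027, -0.1766])]
```

View pics/w1c.png

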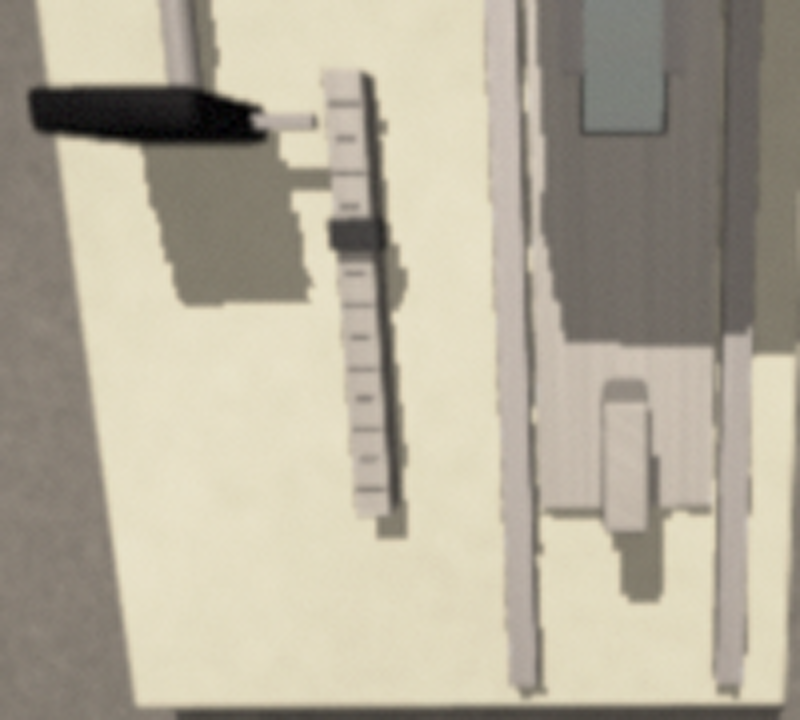

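Call:
arm_command(rows=[{"xyz": [0,0,0.035],"delta_rot": [0,0,0],"gripper": 0.06},{"xyz": [0,0,0.035],"delta_rot": [0,0,0],"gripper": 0.06},{"xyz": [0,0,0.035],"delta_rot": [0,0,0],"gripper": 0.06},{"xyz": [0,0,0.03],"delta_rot": [0,0,0],"gripper": 0.06},{"xyz": [0,0,0.025],"delta_rot": [0,0,0],"gripper": 0.06},{"xyz": [0,0,0.025],"delta_rot": [0,0,0],"gripper": 0.06},{"xyz": [0,0,0.02],"delta_rot": [0,0,0],"gripper": 0.06},{"xyz": [0,0,0.015],"delta_rot": [0,0,0],"gripper": 0.06},{"xyz": [0,0,0],"delta_rot": [0,0,0],"gripper": 0.06},{"xyz": [0,0,0],"delta_rot": [0,0,0],"gripper": 0.06}])

```text
time: 4.05
tool_pos: [0.6129, -0.0471, 0.0622]
tcp_rot: [3.141, 0.035, 0.002]
wrist_force: [0.3, -0.0, 0.3]
width: 0.703
```

Run:
```python
from h import *
plan([.6120,-.0484,.056],PSI)
```

```text
t 4.05 pos [ 0.6129 -0.0471  0.0622] F [ 0.2678 -0.0055  0.2732] w 60.017526609900095 q [-0.1172  0.3052  1.8858  0.0001  0.9496 -0.1393]
tool x yaw 0.02197149847653506 z [ 0.0011 -0.0001 -1.    ]
delta in current tool axes [-0.0009  0.0013  0.0062] in target axes [-0.0009  0.0013  0.0062] rot [ 0.0001 -0.0011  0.0005]
```

Call:
arm_command(rows=[{"xyz": [-0.001,0.001,0.006],"delta_rot": [0,0,0],"gripper": 0.06},{"xyz": [0,0,0],"delta_rot": [0,0,0],"gripper": 0.02},{"xyz": [0,0,0],"delta_rot": [0,0,0],"gripper": 0.005},{"xyz": [0,0,0],"delta_rot": [0,0,0],"gripper": 0.005},{"xyz": [0,0,0],"delta_rot": [0,0,0],"gripper": 0.005},{"xyz": [0,0,0],"delta_rot": [0,0,0],"gripper": 0.005},{"xyz": [0,0,0],"delta_rot": [0,0,0],"gripper": 0.005}], force=30)

```text
time: 4.75
tool_pos: [0.612, -0.049, 0.0559]
tcp_rot: [3.141, 0.033, 0.002]
wrist_force: [0.5, -0.4, 2.6]
width: 0.161
```

Run:
```python
from h import *
plan([*toW(.06,-.055),.056],PSI)
c=grab("wrist","w2.npz"); cv2.imwrite("pics/w2.png",c["pixels"][:,:,::-1])
```

```text
t 4.75 pos [ 0.612  -0.049   0.0559] F [ 0.5351 -0.4417  2.5821] w 13.76266197346288 q [-0.1204  0.3116  1.8911 -0.0001  0.9378 -0.1412]
tool x yaw 0.02085925905320459 z [ 0.0011 -0.0002 -1.    ]
delta in current tool axes [ 0.0004 -0.0791 -0.0002] in target axes [ 0.0004 -0.0791 -0.0001] rot [ 0.0002 -0.0011 -0.0006]
```

View pics/w2.png

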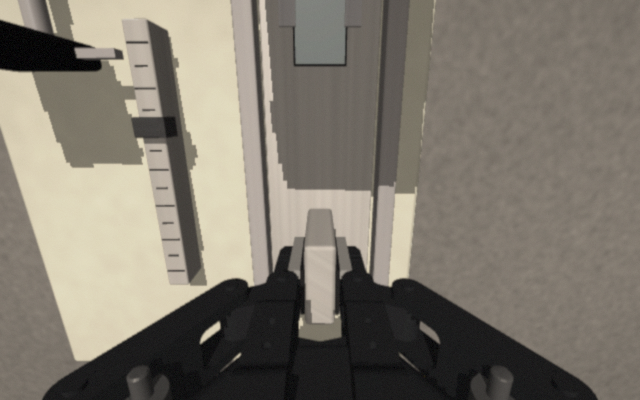

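The tab is pinched at (320,260) with an opening of 13.8 mm. I'll slide along the tool's -y.

Call:
arm_command(rows=[{"xyz": [0,-0.005,0],"delta_rot": [0,0,0],"gripper": 0.005},{"xyz": [0,-0.009,0],"delta_rot": [0,0,0],"gripper": 0.005},{"xyz": [0,-0.009,0],"delta_rot": [0,0,0],"gripper": 0.005},{"xyz": [0,-0.009,0],"delta_rot": [0,0,0],"gripper": 0.005},{"xyz": [0,-0.009,0],"delta_rot": [0,0,0],"gripper": 0.005},{"xyz": [0,-0.009,0],"delta_rot": [0,0,0],"gripper": 0.005}])

```text
time: 5.4
tool_pos: [0.6108, 0.0015, 0.0559]
tcp_rot: [3.14, 0.034, 0.001]
wrist_force: [0.5, -5.8, 5.1]
width: 0.16
```

Call:
arm_command(rows=[{"xyz": [0,-0.007,0],"delta_rot": [0,0,0],"gripper": 0.005},{"xyz": [0,-0.007,0],"delta_rot": [0,0,0],"gripper": 0.005},{"xyz": [0,-0.004,0],"delta_rot": [0,0,0],"gripper": 0.005},{"xyz": [0,0,0],"delta_rot": [0,0,0],"gripper": 0.005}])

```text
time: 5.8
tool_pos: [0.6103, 0.0202, 0.0559]
tcp_rot: [-3.141, -0.035, -0.001]
wrist_force: [1.2, -2.4, 5.3]
width: 0.163
```

Run:
```python
from h import *
plan([*toW(.06,-.055),.056],PSI)
```

```text
t 5.8 pos [0.6103 0.0202 0.0559] F [ 1.151  -2.3748  5.2698] w 13.949030071983225 q [-0.0077  0.3063  1.8982  0.      0.9362 -0.0297]
tool x yaw 0.02199172314505502 z [ 0.0008  0.     -1.    ]
delta in current tool axes [ 0.0006 -0.0099 -0.0001] in target axes [ 0.0006 -0.0099 -0.0001] rot [ 0.     -0.0008  0.0005]
```

Call:
arm_command(rows=[{"xyz": [0,-0.004,0],"delta_rot": [0,0,0],"gripper": 0.005},{"xyz": [0,-0.003,0],"delta_rot": [0,0,0],"gripper": 0.005},{"xyz": [0,0,0],"delta_rot": [0,0,0],"gripper": 0.005}])

```text
time: 6.1
tool_pos: [0.6101, 0.0268, 0.0558]
tcp_rot: [3.141, 0.034, 0.001]
wrist_force: [0.2, -3.2, 4.9]
width: 0.158
```

Call:
arm_command(rows=[{"xyz": [0,-0.002,0],"delta_rot": [0,0,0],"gripper": 0.005},{"xyz": [0,0,0],"delta_rot": [0,0,0],"gripper": 0.005}])

```text
time: 6.3
tool_pos: [0.6101, 0.0285, 0.0559]
tcp_rot: [3.141, 0.034, 0.001]
wrist_force: [-0.5, -3.9, 5.8]
width: 0.154
```

Call:
arm_command(rows=[{"xyz": [0,-0.002,0],"delta_rot": [0,0,0],"gripper": 0.005},{"xyz": [0,0,0],"delta_rot": [0,0,0],"gripper": 0.005}])

```text
time: 6.5
tool_pos: [0.61, 0.0304, 0.0558]
tcp_rot: [3.141, 0.034, 0.001]
wrist_force: [0.7, -5.3, 6.4]
width: 0.159
```

Call:
arm_command(rows=[{"xyz": [0,-0.001,0],"delta_rot": [0,0,0],"gripper": 0.005},{"xyz": [0,0,0],"delta_rot": [0,0,0],"gripper": 0.005}])

```text
time: 6.7
tool_pos: [0.61, 0.0313, 0.0558]
tcp_rot: [3.141, 0.034, 0.001]
wrist_force: [0.2, -5.0, 5.2]
width: 0.155
```

Call:
arm_command(rows=[{"xyz": [0,-0.001,0],"delta_rot": [0,0,0],"gripper": 0.005},{"xyz": [0,0,0],"delta_rot": [0,0,0],"gripper": 0.005}])

```text
time: 6.9
tool_pos: [0.6101, 0.0313, 0.0559]
tcp_rot: [3.139, 0.035, 0.001]
wrist_force: [0.3, -8.1, 6.0]
width: 0.162
```

Call:
arm_command(rows=[{"xyz": [0,-0.001,0],"delta_rot": [0,0,0],"gripper": 0.005},{"xyz": [0,0,0],"delta_rot": [0,0,0],"gripper": 0.005}])

```text
time: 7.1
tool_pos: [0.6101, 0.0313, 0.0558]
tcp_rot: [3.138, 0.035, 0.001]
wrist_force: [1.3, -12.3, 5.4]
width: 0.159
```

Call:
arm_command(rows=[{"xyz": [0,-0.001,0],"delta_rot": [0,0,0],"gripper": 0.005},{"xyz": [0,0,0],"delta_rot": [0,0,0],"gripper": 0.005},{"xyz": [0,0,0],"delta_rot": [0,0,0],"gripper": 0.005}])

```text
time: 7.4
tool_pos: [0.6104, 0.0314, 0.0558]
tcp_rot: [3.136, 0.035, 0.002]
wrist_force: [1.8, -14.7, 4.4]
width: 0.157
```

Run:
```python
from h import *
c=grab("scene","s2.npz"); crop(c,"pics/s2c.png",235,100,400,285,3.2)
c=grab("top","t2.npz"); crop(c,"pics/t2c.png",225,125,400,245,4.5)
```

```text
(no output)
```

View pics/s2c.png

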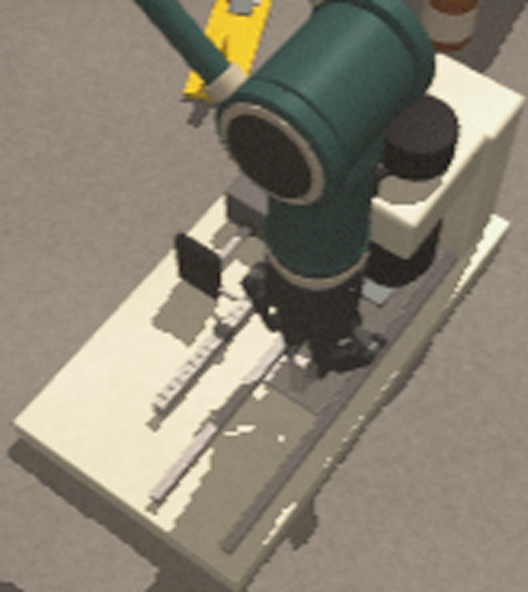

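View pics/t2c.png

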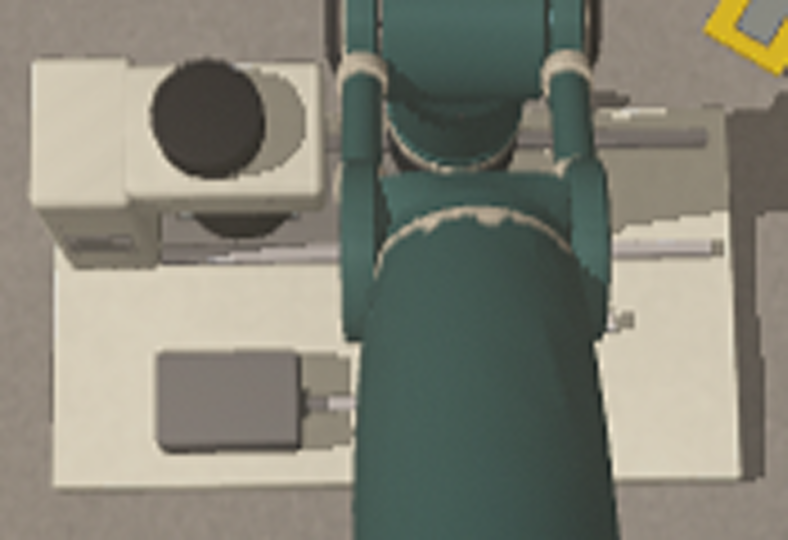

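The scene view shows the carrier under the condenser with the gripper on its tab. The wrist stopped at y 0.0313 while the force rose to 15 N, so it's against the stop. I'll ease the push, open and go straight up.

Call:
arm_command(rows=[{"xyz": [0,0.0015,0],"delta_rot": [0,0,0],"gripper": 0.005},{"xyz": [0,0,0],"delta_rot": [0,0,0],"gripper": 0.045},{"xyz": [0,0,0],"delta_rot": [0,0,0],"gripper": 0.045},{"xyz": [0,0,0],"delta_rot": [0,0,0],"gripper": 0.045},{"xyz": [0,0,0],"delta_rot": [0,0,0],"gripper": 0.045},{"xyz": [0,0,0],"delta_rot": [0,0,0],"gripper": 0.045}])

```text
time: 8.1
tool_pos: [0.6094, 0.0332, 0.055]
tcp_rot: [-3.141, -0.034, 0.001]
wrist_force: [-0.6, -0.1, -0.4]
width: 0.526
```

Call:
arm_command(rows=[{"xyz": [0,0,-0.01],"delta_rot": [0,0,0],"gripper": 0.05},{"xyz": [0,0,-0.02],"delta_rot": [0,0,0],"gripper": 0.05},{"xyz": [0,0,-0.03],"delta_rot": [0,0,0],"gripper": 0.05},{"xyz": [0,0,-0.03],"delta_rot": [0,0,0],"gripper": 0.05},{"xyz": [0,0,-0.03],"delta_rot": [0,0,0],"gripper": 0.05},{"xyz": [0,0.01,-0.03],"delta_rot": [0,0,0],"gripper": 0.05},{"xyz": [0,0.02,-0.03],"delta_rot": [0,0,0],"gripper": 0.05},{"xyz": [0,0.02,-0.01],"delta_rot": [0,0,0],"gripper": 0.05},{"xyz": [0,0,0],"delta_rot": [0,0,0],"gripper": 0.05},{"xyz": [0,0,0],"delta_rot": [0,0,0],"gripper": 0.05}])

```text
time: 9.1
tool_pos: [0.6107, -0.0174, 0.2459]
tcp_rot: [-3.141, -0.031, -0.001]
wrist_force: [0.5, 0.0, -0.3]
width: 0.588
```

Run:
```python
from h import *
c=grab("wrist","w3.npz"); cv2.imwrite("pics/w3.png",c["pixels"][:,:,::-1])
W=world(c); z=W[...,2]
s=toS  # tab top points
S=np.stack([(W[...,:2]-ORG)@[np.cos(PSI),np.sin(PSI)],(W[...,:2]-ORG)@[-np.sin(PSI),np.cos(PSI)]],-1)
m=(z>.083)&(z<.096)&(abs(S[...,0]-.06)<.02)&(abs(S[...,1]+.055)<.05); P=S[m]*1000
print("tab",m.sum(),cv2.minAreaRect(P.astype(np.float32)),np.percentile(z[m],[5,50,95]))
plan([*toW(-.075,-.035),.2],PSI+np.pi/2)
plan([*toW(-.075,-.035),.2],PSI-np.pi/2)
```

```text
tab 507 ((59.28878402709961, -53.452796936035156), (38.365028381347656, 12.587157249450684), 89.701904296875) [0.089  0.0902 0.0913]
t 9.15 pos [ 0.6102 -0.0169  0.2449] F [-0.5234  0.1638 -0.2417] w 49.762237043438525 q [-0.0688  0.1353  1.7315  0.0006  1.2757 -0.0896]
tool x yaw 0.020599160608698507 z [-0.0008  0.0007 -1.    ]
delta in current tool axes [-0.1336 -0.0668  0.0451] in target axes [ 0.067  -0.1335  0.0449] rot [-0.0012  0.0001 -1.5717]
t 9.15 pos [ 0.6102 -0.0169  0.2449] F [-0.5234  0.1638 -0.2417] w 49.762237043438525 q [-0.0688  0.1353  1.7315  0.0006  1.2757 -0.0896]
tool x yaw 0.020599160608698507 z [-0.0008  0.0007 -1.    ]
delta in current tool axes [-0.1336 -0.0668  0.0451] in target axes [-0.067   0.1335  0.0449] rot [0.0001 0.0012 1.5699]
```

View pics/w3.png

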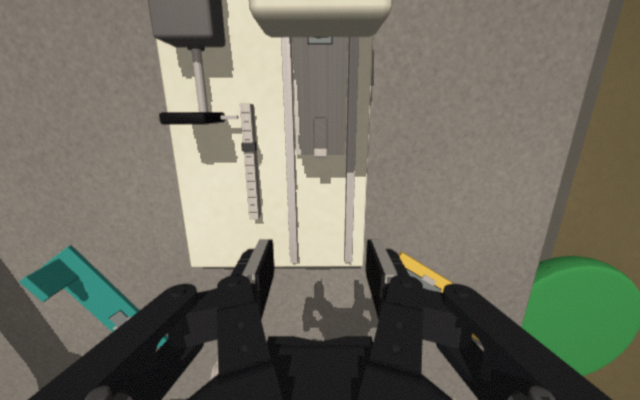

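The tab sits at station y -53.5 mm, a move of about 80 mm, with its top at 90.2 mm. So the carrier is home and seated. The plate is at (192,118) and the clip at (249,147). Now I'll go over the plate with the jaw turned along y and the camera on the clip side.

Call:
arm_command(rows=[{"xyz": [-0.027,-0.0135,0],"delta_rot": [0,0,0],"gripper": 0.06},{"xyz": [-0.027,-0.0135,0],"delta_rot": [0,0,0],"gripper": 0.06},{"xyz": [-0.027,-0.0135,0],"delta_rot": [0,0,0],"gripper": 0.06},{"xyz": [-0.027,-0.0135,0],"delta_rot": [0,0,0],"gripper": 0.06},{"xyz": [-0.026,-0.0135,0],"delta_rot": [0,0,0],"gripper": 0.06}])

```text
time: 9.65
tool_pos: [0.473, 0.0486, 0.2437]
tcp_rot: [-3.141, -0.034, 0.005]
wrist_force: [0.0, -0.4, 0.4]
width: 0.702
```

Call:
arm_command(rows=[{"xyz": [0,0,0],"delta_rot": [0,0,0.13],"gripper": 0.06},{"xyz": [0,0,0],"delta_rot": [0,0,0.13],"gripper": 0.06},{"xyz": [0,0,0],"delta_rot": [0,0,0.13],"gripper": 0.06},{"xyz": [0,0,0],"delta_rot": [0,0,0.13],"gripper": 0.06},{"xyz": [0,0,0],"delta_rot": [0,0,0.13],"gripper": 0.06},{"xyz": [0,0,0],"delta_rot": [0,0,0.13],"gripper": 0.06},{"xyz": [0,0,0],"delta_rot": [0,0,0.13],"gripper": 0.06},{"xyz": [0,0,0],"delta_rot": [0,0,0.13],"gripper": 0.06},{"xyz": [0,0,0],"delta_rot": [0,0,0.13],"gripper": 0.06},{"xyz": [0,0,0],"delta_rot": [0,0,0.13],"gripper": 0.06},{"xyz": [0,0,0],"delta_rot": [0,0,0.13],"gripper": 0.06},{"xyz": [0,0,0],"delta_rot": [0,0,0.14],"gripper": 0.06}])

```text
time: 10.85
tool_pos: [0.4742, 0.0483, 0.2438]
tcp_rot: [2.239, -2.201, -0.004]
wrist_force: [0.4, 0.5, 0.5]
width: 0.702
```

Call:
arm_command(rows=[{"xyz": [0,0,0],"delta_rot": [0,0,0],"gripper": 0.06},{"xyz": [0,0,0],"delta_rot": [0,0,0],"gripper": 0.06}])

```text
time: 11.05
tool_pos: [0.4747, 0.0479, 0.2443]
tcp_rot: [2.249, -2.192, -0.002]
wrist_force: [0.3, 0.2, 0.2]
width: 0.698
```

Run:
```python
from h import *
c=grab("wrist","w4.npz"); cv2.imwrite("pics/w4.png",c["pixels"][:,:,::-1])
W=world(c); z=W[...,2]
S=np.stack([(W[...,:2]-ORG)@[np.cos(PSI),np.sin(PSI)],(W[...,:2]-ORG)@[-np.sin(PSI),np.cos(PSI)]],-1)
m=(z>.09)&(z<.108)&(abs(S[...,0]+.075)<.04)&(abs(S[...,1]+.035)<.03); P=S[m]*1000
print("plate",m.sum(),cv2.minAreaRect(P.astype(np.float32)) if m.sum()>10 else 0)
T=c["camera_from_world"]; print("cam",-T[:3,:3].T@T[:3,3])
plan([*toW(-.075,-.035),.064],PSI-np.pi/2)
```

```text
plate 510 ((-74.98582458496094, -33.744972229003906), (44.79793930053711, 11.7158784866333), 0.43747350573539734)
cam [0.5488 0.0501 0.3871]
t 11.1 pos [0.4748 0.0478 0.2445] F [-0.0885  0.2255  0.4742] w 60.051650692839374 q [ 0.0481 -0.1249  1.9937  0.0002  1.2742  1.5935]
tool x yaw -1.5454840212438368 z [-0.0014  0.0001 -1.    ]
delta in current tool axes [ 0.0007 -0.0007  0.1805] in target axes [ 0.0006 -0.0004  0.1805] rot [0.0014 0.0001 0.0038]
```

View pics/w4.png

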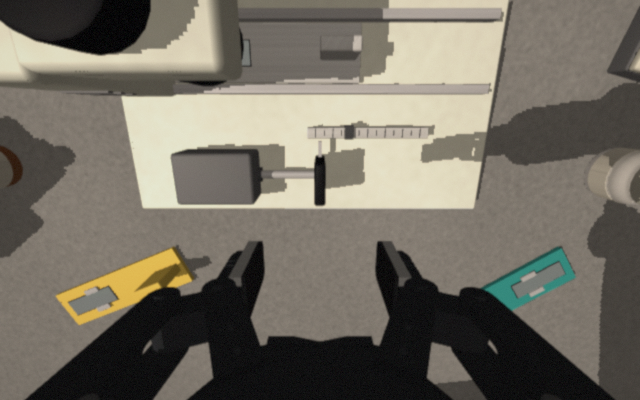

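The wrist view shows the plate top at (320,180), the pointer tip at (320,145) and the clip at (349,131). I'll measure them and then descend.

Run:
```python
from h import *
c=load("w4.npz"); crop(c,"pics/w4c.png",290,105,450,215,5)
g=c["pixels"].astype(int).sum(2)
print(g[124:140,340:360]); print(g[140:156,314:327])
```

```text
[[594 577 580 579 565 563 557 560 558 558 525 389 325 337 355 365 367 363
  365 358]
 [466 429 429 411 357 333 331 330 329 332 311 245 223 263 336 356 357 360
  356 351]
 [359 340 342 325 248 198 196 199 202 199 195 191 187 232 309 333 342 343
  346 343]
 [386 384 383 373 302 227 203 193 197 199 197 189 200 211 273 310 362 385
  388 386]
 [510 508 510 488 404 273 205 197 201 203 200 197 201 213 291 363 478 508
  504 511]
 [539 513 537 514 410 268 208 195 205 194 201 196 196 217 290 379 506 535
  521 517]
 [518 449 520 517 385 257 203 202 202 193 203 202 195 212 292 379 507 532
  471 461]
 [511 408 503 515 371 242 206 199 199 197 199 196 194 212 294 382 514 525
  444 419]
 [510 404 498 510 373 248 201 203 194 201 201 202 199 227 294 377 503 523
  442 406]
 [508 397 501 512 375 249 201 192 193 199 191 191 207 225 291 372 512 520
  440 403]
 [504 409 500 500 374 243 198 199 203 196 191 195 196 228 292 369 503 514
  432 411]
 [515 447 500 500 371 245 194 194 193 195 197 186 193 225 283 367 493 507
  449 461]
 [530 512 527 501 373 249 201 196 201 195 187 192 198 238 296 370 497 522
  509 
[... 441 characters left out ...]
29 566 521 527 565 626 647 643 641 641]
 [645 645 646 633 569 526 523 564 627 643 643 643 641]
 [650 650 646 634 573 529 520 565 630 643 643 643 641]
 [649 647 648 636 573 523 527 562 633 647 645 645 644]
 [650 648 653 632 572 524 523 568 633 646 649 646 648]
 [653 652 649 641 575 525 520 563 634 648 644 647 646]
 [652 652 654 637 568 526 523 574 631 651 651 650 650]
 [651 654 650 637 572 515 525 574 630 648 649 650 648]
 [651 654 652 636 575 525 522 566 632 646 648 646 648]
 [653 647 650 637 572 522 524 562 626 637 640 641 640]
 [650 649 645 629 565 526 516 535 558 578 585 581 587]
 [649 638 596 566 519 513 500 461 416 408 421 432 434]
 [636 567 436 398 429 483 481 393 265 262 322 358 359]]
```

View pics/w4c.png

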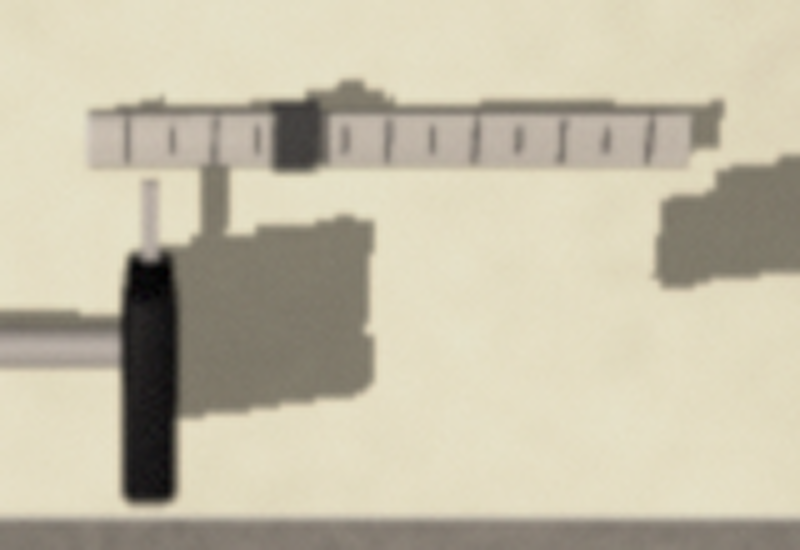

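Call:
arm_command(rows=[{"xyz": [0,0,0.03],"delta_rot": [0,0,0],"gripper": 0.06},{"xyz": [0,0,0.03],"delta_rot": [0,0,0],"gripper": 0.06},{"xyz": [0,0,0.03],"delta_rot": [0,0,0],"gripper": 0.06},{"xyz": [0,0,0.025],"delta_rot": [0,0,0],"gripper": 0.06},{"xyz": [0,0,0.02],"delta_rot": [0,0,0],"gripper": 0.06},{"xyz": [0,0,0.02],"delta_rot": [0,0,0],"gripper": 0.06},{"xyz": [0,0,0.02],"delta_rot": [0,0,0],"gripper": 0.06},{"xyz": [0,0,0],"delta_rot": [0,0,0],"gripper": 0.06},{"xyz": [0,0,0],"delta_rot": [0,0,0],"gripper": 0.06}])

```text
time: 12.0
tool_pos: [0.475, 0.0475, 0.0701]
tcp_rot: [2.246, -2.195, -0.001]
wrist_force: [-0.1, -1.1, 0.1]
width: 0.704
```

Run:
```python
from h import *
plan([*toW(-.075,-.0345),.064],PSI-np.pi/2)
```

```text
t 12.0 pos [0.475  0.0475 0.0701] F [-0.0893 -1.0922  0.0691] w 60.096506211686204 q [0.0474 0.0553 2.1686 0.0001 0.9189 1.5952]
tool x yaw -1.5477686754189797 z [-0.0013 -0.     -1.    ]
delta in current tool axes [-0.0002 -0.0003  0.0061] in target axes [-0.0002 -0.0003  0.0061] rot [0.0013 0.     0.0015]
```

Run:
```python
from h import *
c=load("w4.npz")
p=toS(cast(c,319.6,146,.051)); 
for h in (.054,.057,.06): print(h,[1000*(p-toS(cast(c,u,131,h)))[1] for u in (344.3,348.9,353.4)])
c=load("w1.npz"); p=toS(cast(c,240,90.3,.051)); print(p,[1000*(p-toS(cast(c,254,v,h)))[1] for v,h in ((114.5,.057),(123,.050),(118.6,.055))])
```

```text
0.054 [np.float64(28.015184807716974), np.float64(33.242535747888496), np.float64(38.35620049815717)]
0.057 [np.float64(27.76170299471272), np.float64(32.94197217606306), np.float64(38.00957911746826)]
0.06 [np.float64(27.50822118170846), np.float64(32.6414086042376), np.float64(37.66295773677939)]
[-0.0386 -0.0341] [np.float64(28.315628943895), np.float64(38.66116160491887), np.float64(33.20622923229151)]
```

Call:
arm_command(rows=[{"xyz": [0,0,0.006],"delta_rot": [0,0,0],"gripper": 0.06},{"xyz": [0,0,0],"delta_rot": [0,0,0],"gripper": 0.03},{"xyz": [0,0,0],"delta_rot": [0,0,0],"gripper": 0.003},{"xyz": [0,0,0],"delta_rot": [0,0,0],"gripper": 0.003},{"xyz": [0,0,0],"delta_rot": [0,0,0],"gripper": 0.003},{"xyz": [0,0,0],"delta_rot": [0,0,0],"gripper": 0.003},{"xyz": [0,0,0],"delta_rot": [0,0,0],"gripper": 0.003},{"xyz": [0,0,0],"delta_rot": [0,0,0],"gripper": 0.003}], force=60)

```text
time: 12.8
tool_pos: [0.4758, 0.0477, 0.0649]
tcp_rot: [-2.245, 2.196, -0.0]
wrist_force: [-1.1, 2.6, 5.6]
width: 0.131
```

Gripped at 11.2 mm opening. The pull needed is about 33 mm, so I'll pull most of it and then look.

Call:
arm_command(rows=[{"xyz": [0.003,0,0],"delta_rot": [0,0,0],"gripper": 0.003},{"xyz": [0.005,0,0],"delta_rot": [0,0,0],"gripper": 0.003},{"xyz": [0.006,0,0],"delta_rot": [0,0,0],"gripper": 0.003},{"xyz": [0.006,0,0],"delta_rot": [0,0,0],"gripper": 0.003},{"xyz": [0.005,0,0],"delta_rot": [0,0,0],"gripper": 0.003},{"xyz": [0.004,0,0],"delta_rot": [0,0,0],"gripper": 0.003},{"xyz": [0.002,0,0],"delta_rot": [0,0,0],"gripper": 0.003},{"xyz": [0,0,0],"delta_rot": [0,0,0],"gripper": 0.003},{"xyz": [0,0,0],"delta_rot": [0,0,0],"gripper": 0.003}])

```text
time: 13.7
tool_pos: [0.4766, 0.0172, 0.0649]
tcp_rot: [-2.244, 2.196, 0.0]
wrist_force: [-1.9, 5.9, 5.5]
width: 0.129
```

Run:
```python
from h import *
plan([*toW(-.075,-.0345),.064],PSI-np.pi/2)
c=grab("wrist","w5.npz"); cv2.imwrite("pics/w5.png",c["pixels"][:,:,::-1])
```

```text
t 13.7 pos [0.4766 0.0172 0.0649] F [-1.8744  5.9389  5.5226] w 11.055748609967507 q [-0.0173  0.0605  2.1747  0.0019  0.9054  1.531 ]
tool x yaw -1.549406379520033 z [ 0.001   0.0015 -1.    ]
delta in current tool axes [-0.0305  0.0007  0.001 ] in target axes [-0.0305  0.0006  0.0009] rot [-0.0011  0.0015 -0.0001]
```

View pics/w5.png

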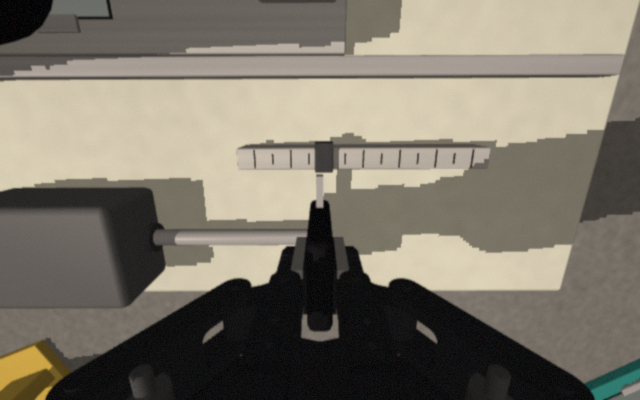

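The pointer tip is at (320,177) and the clip at (324,156), so about 2 mm remain. I'll measure it precisely.

```bash
cat > m.py <<'E'
from h import *
import sys
c=load(sys.argv[1]) if len(sys.argv)>1 else grab("wrist","w6.npz")
g=c["pixels"].astype(float).sum(2)
def edge(v0,v1,u0,u1,dark):
    p=g[v0:v1,u0:u1].mean(0); print(p.astype(int)); return p
a=edge(150,165,310,340,1); b=edge(178,192,310,332,0)
T=c["camera_from_world"]; print("cam",-T[:3,:3].T@T[:3,3])
crop(c,"pics/%s.png"%(sys.argv[2]),280,130,370,220,7)
E
python3 m.py w5.npz w5c
```

```text
[502 537 537 516 425 273 197 190 189 184 184 183 186 184 186 189 186 185
 182 182 182 174 168 227 274 286 287 290 357 491]
[607 608 607 607 607 585 523 490 483 483 483 484 504 560 592 601 601 602
 603 605 607 608]
cam [0.5503 0.0188 0.2079]
```

View pics/w5c.png

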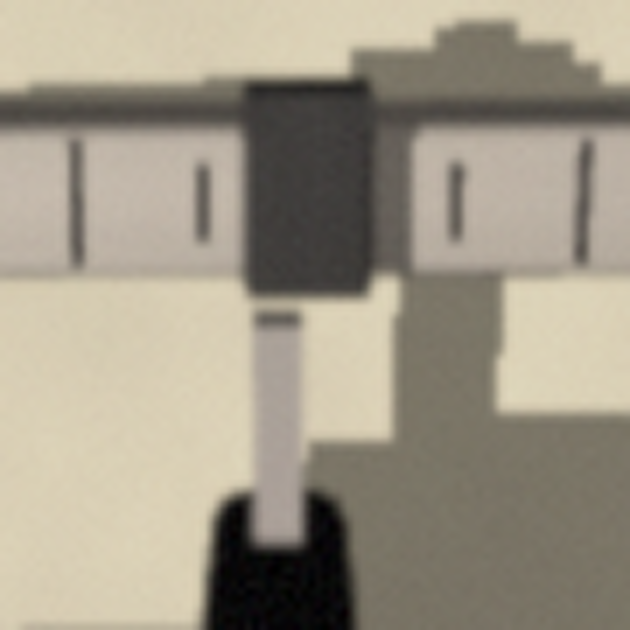

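Call:
arm_command(rows=[{"xyz": [0.0015,0,0],"delta_rot": [0,0,0],"gripper": 0.003},{"xyz": [0.001,0,0],"delta_rot": [0,0,0],"gripper": 0.003},{"xyz": [0,0,0],"delta_rot": [0,0,0],"gripper": 0.003},{"xyz": [0,0,0],"delta_rot": [0,0,0],"gripper": 0.003},{"xyz": [0,0,0],"delta_rot": [0,0,0],"gripper": 0.003}])

```text
time: 14.25
tool_pos: [0.4766, 0.0149, 0.065]
tcp_rot: [-2.244, 2.196, 0.001]
wrist_force: [-0.7, 6.1, 5.1]
width: 0.131
```

```bash
grep -c . m.py
python3 - <<'E'
from h import *
c=grab("wrist","w6.npz")
g=c["pixels"].astype(float).sum(2)
print(g[150:165,305:340].mean(0).astype(int)); print(g[178:192,308:332].mean(0).astype(int))
crop(c,"pics/w6c.png",280,130,370,220,7)
plan([.4758,.0477,.0649],PSI-np.pi/2)
s=grab("scene","s6.npz"); crop(s,"pics/s6c.png",235,100,400,285,3.2)
E
```

```text
9
[402 507 539 536 500 358 230 193 187 186 184 183 184 185 185 186 187 184
 181 182 181 180 163 175 259 284 287 286 290 359 491 531 532 530 498]
[605 605 604 604 604 602 602 582 520 487 481 483 482 484 504 559 595 603
 605 604 606 608 610 609]
t 14.3 pos [0.4766 0.0149 0.0649] F [-1.2503  6.3675  5.9344] w 11.44803183886954 q [-0.0222  0.0605  2.1748  0.0021  0.9054  1.5257]
tool x yaw -1.5492493321492258 z [ 0.001   0.0016 -1.    ]
delta in current tool axes [-0.0328  0.0001  0.0001] in target axes [-0.0328  0.0001  0.    ] rot [-0.001   0.0016  0.    ]
```

View pics/w6c.png

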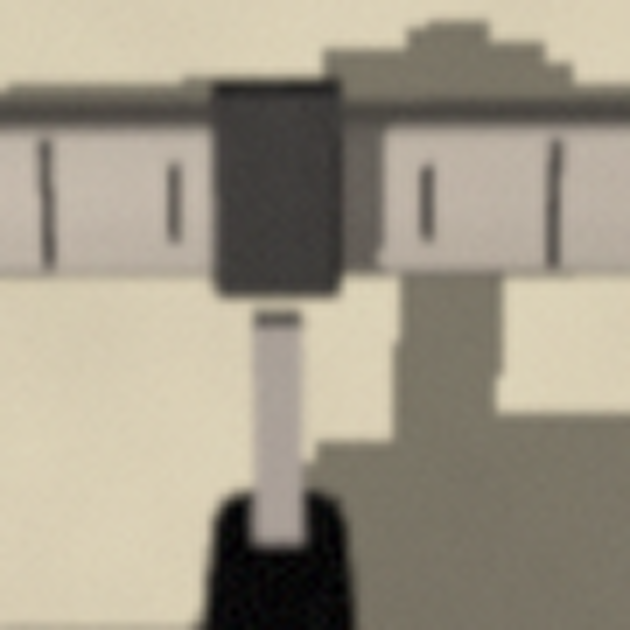

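View pics/s6c.png

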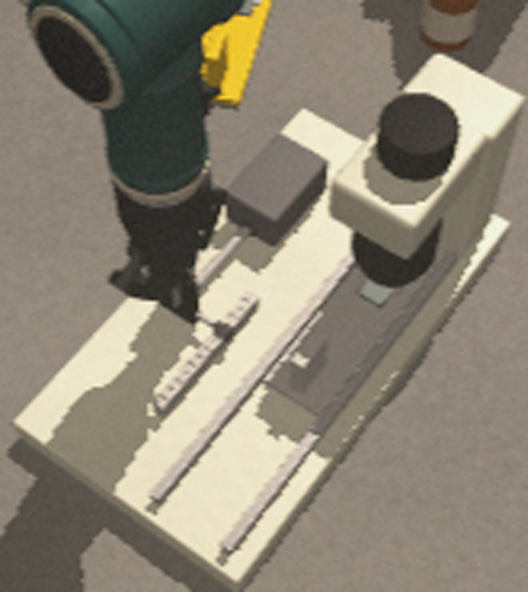

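The pointer (crop x 277) is centred on the clip (217–340, centre 278) and the gripper is still holding the plate. With the same frame offset, the shut plate measured -33.7 against -35 nominal. The tab's -53.5 therefore corrects to about -54.8 against -55, so the carrier is home. I'll hand the job in.

Run:
```python
from workcell import bot
print(bot.finish_job()); s=bot.read_state(); print(s["time"],s["tool_pos"],s["width"],s["wrist_force"])
```

```text
the job is handed in; nothing more can be done
None
the job is handed in; nothing more can be done
```

The carrier is home and released, and the shutter is pulled to the clip and still held. I handed the job in at about 14.4 s.

- **Carrier:** I pinched it by its tab and slid it about 80 mm. It stopped dead at y = 0.0313 m while the push rose to about 15 N, and I then eased off and let go. After release the tab was about 0.2 mm from its home position, once corrected for a 1.3 mm offset in my measured station position. Its top was 90.2 mm high, so it is down in the guide. No camera could see the nose directly, so "home" rests on the stop force and the tab position.
- **Shutter:** I pulled it about 33 mm by its plate. The last wrist picture shows the pointer within about 0.1 mm of the clip's centre. I kept the 60 N grip, with an opening of about 11 mm on the 12 mm plate and a spring pull of about 6 N.
- **Other objects:** I did not go near the bottle, jar or slide box. The highest wrist force reading I saw was about 16 N.
- **Disagreements:** The first estimates of the pull ran from 32.6 to 34 mm, and the close-up picture settled it. The state read after handing in returned nothing, so I have no reading from after that moment.

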